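# Tighten the hidden clamp screw of a servo gear unit with a T-handle hex key

## Robot

A 6-joint arm with a two-finger parallel gripper is mounted at the origin on a cart in front of the work surface, level with it; the furniture and walls round the work are solid. World frame = base frame: x ahead of the robot, y to its left, z up, the work surface at z = 0. Lengths are in m, angles in rad, forces in N, time in s.
With the tool pointing down it reaches from about 0.375 to 0.975 m from the base axis. Payload 3.8 kg.
Tool frame: the origin (TCP) lies where the fingers leave the gripper's body, on its centre line; the fingertips stand 73 mm ahead of it and the grasp point (between the pads) lies 54 mm ahead of it; z points along the fingers, y is the line along which they close (so a half turn about z gives the same grasp; the last joint's range is limited). The gripper opens to 85 mm and grips with 20 to 120 N. Pads are 22 mm wide; open, the fingers measure 114 mm over their backs; the gripper's body (76 mm by 85 mm) begins 54 mm behind the grasp point. The pads swing forward as they close: fully open they stand 13 mm farther back than shut.
Start: joints at [-1.299, 0.264, 1.604, -0, 1.274, -0.037], TCP at [0.205, -0.643, 0.304] pointing down, gripper open.
Joint ranges: [-2.63, 2.63], [-0.94, 2.18], [0.31, 2.57], [-1.31, 4.45], [0, 2.66], [-2.55, 2.55]. Speed limits (rad/s): [2.57, 2.57, 3.14, 3.14, 3.14, 3.14].

## Interface

Orientations are given as a rotation vector (axis times angle).
In Python, from workcell import read_state, viewer, bot gives the robot as it stands.
- The arm moves only by the tool jog_arm, never from a script. Its argument "increments" is a list that holds one entry, the list of rows, each a list of 7 numbers: the shift along the tool's x, y, z in units of 30 mm (1.0 is 30 mm), then the turn, a rotation vector about the tool's x, y, z in units of 6 degrees (1.0 is 6 degrees), then the opening, from -1 (shut) to 1 (fully open). A call has exactly 5 rows; each row shifts and turns the commanded pose from where the row before left it, along the tool's axes as they then stand; what a row does not reach is not made up. A row lasts 1/12 s, in which the tool goes at most 41.7 mm and 7.16 degrees, less where a joint would pass 70% of its speed; a pose out of reach is approached as far as the arm can. A call is refused whole if a number of a shift passes 1 or a number of a turn 1, either way. A call with a gripper value outside its range is refused whole. The fingers move at their own pace and stop on an object; "force" is the grip in N (left out, the last holds). Time passes only in rows, so rows that do not move let the fingers close, or fill a call up. It gives the time, the measured TCP pose, the force, the opening and the grip force at its end, in the units of the state.
- read_state(): the state, without advancing time (a new reading comes with each control period).
- viewer.read_camera(name): name is "side" or "top" or "wrist"; returns (picture, depth): 480x640x3 uint8, blue, green, red; 480x640 float32, m along the optical axis (not along the pixel's ray), 0 where there is no reading.
- viewer.camera_params(name): a dict with "fx", "fy", "cx", "cy" (pixels), "R" (3x3) and "t" (3): a world point X has camera coordinates R X + t; the wrist camera has in their place "hand_eye" (4x4, takes a point from camera to tool coordinates, whose origin is the TCP and whose axes are the flange's). Camera axes: x right, y down, z forward; pixel columns grow to the right and rows downward; lengths in m; the calibration is good to about 2 mm. A picture is of the moment at which its call begins: read the wrist's pose just before it. camera_params takes no time and is no camera call.
- bot.finish_job(): hands the job in; it is judged then, once.
The state is a dict: "time": time; "q": joint angles; "joint_vel": joint speeds; "joint_torque": joint torques, N m; "tool_pos": TCP position; "tcp_rot": TCP orientation; "wrist_force": force on the tool from outside, world axes, zero at the start; "torque": the same for the moment, N m; "width": opening from 0.0 (shut) to 1.0 (fully open); "grip_force": force on a finger pad.
Only numpy, scipy, OpenCV 4.12 (cv2) and the standard library are available. Lean on these libraries where they do the work, as an engineer would, in place of code of your own. Each camera call takes 0.05 s, during which the arm holds its last target. There are 200 camera calls.

## Task

Take the largest T-handle hex key from the wooden stand, pass it down the access bore in the top of the gear unit and, pressing only lightly, turn it until it drops into the hidden hexagon socket of the clamp screw. Turn the screw clockwise until it comes up tight against its stop, without forcing it. Then put the key back upright in its own hole, down to the bottom, and leave the other things on the bench where they are.

Things in the scene. Friction and masses are not known exactly. Their poses are not given: they have to be found in the camera images.
- hex_key: Largest of three black T-handle hex keys, upright in the stand, 0.3 to 0.5 kg. Origin: centre of the blade's flat tip; z up the blade, y along the cross-bar. Steel blade: hexagon 14 mm across flats (two face +x, -x), 16.2 over corners, 110 long; then a neck 22 across, 12 high; then the bar 96 long, 20 thick (x), 26 high, top at z = 148 mm. Grip it from above, across the middle of the bar.
- key_handle (a point): Centre of that key's cross-bar, 135 mm above the tip (y along the bar).
- gear_unit: Servo gear unit lying level on the bench, fixed: square aluminium adapter (56 along x, 100 wide, 100 mm high), black motor towards its +x (two plug sockets on top reach 114 mm), steel gear stage and output shaft towards -x. Origin: on the bench under the centre of the adapter; z up.
- bore_top (a point): Centre of the mouth of the upright round access bore in the adapter's flat top face; bore 24 mm across, offset 18 mm in the unit's +y from the middle. Origin in the plane of the top face, 100 mm above the bench; z up along the bore.
- screw_head (a point): On the bore's axis, 24 mm below bore_top: rim of the clamp screw's head, which fills the bore. Fixed to the unit, so it does not tell how the hexagon lies. Below the rim a cone 4.5 mm deep narrows from 22.8 to 16.8 mm, then a 6 mm round pilot 16.8 mm across ends in a flat ledge 10.5 mm below this point; there the hexagon socket begins (14.6 mm across flats), its floor 20.5 mm below this point.
- clamp_screw (a joint): Turn of the clamp screw (rad), clockwise from above positive. Starts between -0.2 and 0.2; hard stop (tight) at 0.9, other end -0.4; needs about 0.06 N m, stays where left, does not rise or sink. The value does not tell how its hexagon lies: that is random, repeats every 60 degrees and must be felt. A key more than about 5 degrees off stands on the ledge.
- key_stand: Wooden block (196 x 50 mm, top at 50 mm) on a steel foot, fixed to the bench, holding three T-handle keys in a row along its x: the 14 mm key in the hole at the -x end, then two smaller, lower ones (10 and 8 mm, fixed, 68 and 130 mm from it). Origin: on the bench under the centre; z up.
- stand_hole (a point): Centre of the mouth of the 14 mm key's hole in the stand, 51 mm above the bench; z up. A round hole 18 mm across with a funnel 24 mm wide and 6 mm deep; the key fits at any turn.
- stand_floor (a point): Centre of that hole's flat floor, 10 mm above the bench, 41 mm below stand_hole: where the key's tip stands.
- flux_tin: Bystander: round white tin, 50 across, 19 mm high, between stand and gear unit. Origin: centre of its underside.
- bobbin: Bystander: small orange bobbin, 29 across, 16 mm high, between stand and gear unit. Origin: centre of its underside.
- cutters: Bystander: pliers with red handles, 53 x 152 x 14 mm, lying flat beyond the stand. Origin: centre of its underside.

How it is judged:
By the outcome, as a careful person would: the job done as asked, in the order asked, and still so for the second after the job is handed in, with the robot touching nothing.
It also fails if it takes over 72 s, if anything falls off the work surface, if the arm or the gripper's body presses on something with over 40 N, if the wrist force passes 120 N, or if a joint passes its speed limit or range.

## Working session

There is one attempt and no reset: what is moved stays moved. The work goes in short steps, Python scripts to look and compute and a tool call to move; the robot and the scene stay as the last step left them, time stands still between calls to the robot, and variables do not carry over. Pictures are saved under pics/ and viewed, at most 10 in all, crops included, and the job is handed in when it is done.

Besides the shell and the picture viewer there is one more tool, called after "Request:" as name(argument=value, ...), one argument or row to a line, values as JSON. jog_arm: Moves the arm, as the interface text tells. Its arguments: {"type":"object","properties":{"increments":{"type":"array","items":{"type":"array","items":{"type":"array","items":{"type":"number"}}}},"force":{"type":"number"}},"required":["increments"]}

```bash
ls; mkdir -p pics
cat > h.py <<'E'
import numpy as np,cv2
from scipy.spatial.transform import Rotation as R
from workcell import read_state, viewer, bot
def w(name,u,v,z):
    """pixel -> world point on the plane of height z (fixed cameras)"""
    c=viewer.camera_params(name);Rm=np.array(c["R"]);t=np.array(c["t"]).ravel()
    d=Rm.T@[(u-c["cx"])/c["fx"],(v-c["cy"])/c["fy"],1];o=-Rm.T@t
    return o+d*(z-o[2])/d[2]
def st():
    s=read_state();r=R.from_rotvec(s["tcp_rot"]).as_matrix()
    print("t",s["time"],"p",np.round(s["tool_pos"],4),"\n",np.round(r,3),"\nF",np.round(s["wrist_force"],2),"M",np.round(s["torque"],3),"w",s["width"],"g",s["grip_force"],"q",np.round(s["q"],3))
    return s
E
python3 - <<'E'
from h import *
st()
for n in("top","side"):
    a,d=viewer.read_camera(n);cv2.imwrite(f"pics/{n}0.png",a);np.save(f"{n}0.npy",d)
    c=viewer.camera_params(n);print(n,c)
E
```

```text
pics
t 0.0 p [ 0.205  -0.6425  0.3025] 
 [[ 0.953  0.304 -0.001]
 [ 0.304 -0.953  0.002]
 [ 0.    -0.002 -1.   ]] 
F [ 0.42 -0.73  0.23] M [ 0.031 -0.039 -0.011] w 1.001378721054146 g 0.0 q [-1.299  0.265  1.605  0.     1.274 -0.037]
top {'fx': 617.0644340418932, 'fy': 617.0644340418932, 'cx': 314.5733523579754, 'cy': 229.57893146805011, 'R': array([[-0.01835581, -0.99971047, -0.01555786],
       [-0.99558879,  0.01970768, -0.0917309 ],
       [ 0.09201095,  0.01380544, -0.99566229]]), 't': array([0.00365323, 0.61848432, 1.10227217])}
side {'fx': 555.2757884778057, 'fy': 555.2757884778057, 'cx': 317.92860519424255, 'cy': 242.43264819166023, 'R': array([[ 0.93882868, -0.34436614,  0.00356013],
       [-0.18995932, -0.52644432, -0.82871698],
       [ 0.28725628,  0.77734699, -0.55965659]]), 't': array([-0.60053681,  0.18896112,  0.90922403])}
```

View pics/top0.png

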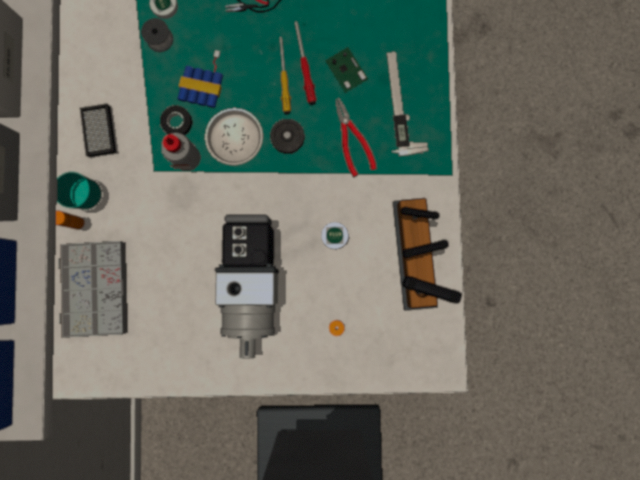

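View pics/side0.png

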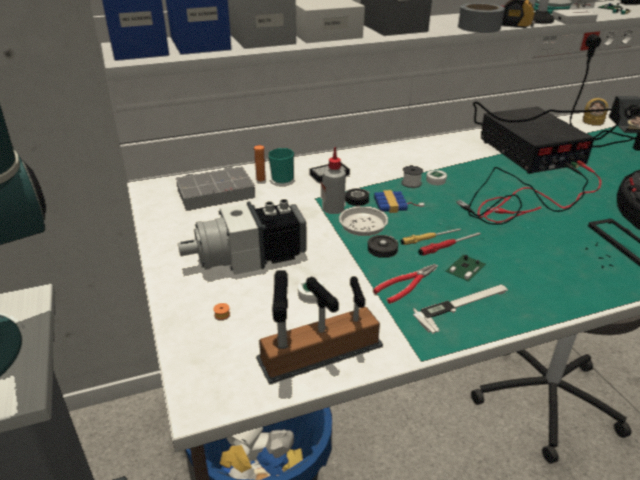

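Top view: gear unit adapter around (246,286) with its bore at (234,289); the 14 mm key's bar runs (407,281)-(459,297), tin (335,236), bobbin (337,327). I'll enlarge the crops.

Run:
```python
from h import *
a=cv2.imread("pics/top0.png")
A=cv2.resize(a[260:320,210:285],None,fx=8,fy=8,interpolation=cv2.INTER_CUBIC)[:, :390*2]
B=cv2.resize(a[260:320,395:470],None,fx=8,fy=8,interpolation=cv2.INTER_CUBIC)
cv2.imwrite("pics/c1.png",cv2.resize(np.vstack([A,B]),None,fx=.625,fy=.625))
d=np.load("top0.npy")
for u,v in[(255,280),(234,289),(432,289),(415,284),(452,294)]:
    c=viewer.camera_params("top");z=d[v,u];Rm=np.array(c["R"]);X=Rm.T@(np.array([(u-c["cx"])/c["fx"]*z,(v-c["cy"])/c["fy"]*z,z])-c["t"]);print(u,v,X.round(4))
```

```text
255 280 [0.5275 0.0943 0.0974]
234 289 [0.5128 0.1366 0.0551]
432 289 [ 0.5071 -0.1964  0.1578]
415 284 [ 0.5156 -0.1695  0.1574]
452 294 [ 0.4986 -0.2279  0.1584]
```

View pics/c1.png

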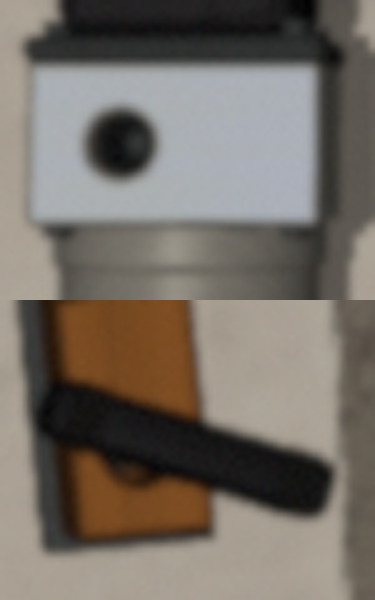

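Crop shows the bore centre at about (234.0,288.6) full-frame and the bar centre at about (432,289.5). Refining both numerically.

Run:
```python
from h import *
a=cv2.imread("pics/top0.png");g=a.max(2).astype(float)
# key bar by depth
def cloud(n):
    d=np.load(n+"0.npy");c=viewer.camera_params(n);v,u=np.mgrid[:480,:640]
    P=np.stack([(u-c["cx"])/c["fx"]*d,(v-c["cy"])/c["fy"]*d,d],-1)-np.array(c["t"]).ravel();P=P@np.array(c["R"]);P[d==0]=np.nan;return P
for n in("top","side"):
    P=cloud(n)
    m=(P[...,2]>.14)&(P[...,2]<.18)&(abs(P[...,0]-.507)<.07)&(abs(P[...,1]+.196)<.07)
    q=P[m][:,:2].astype(np.float32);print(n,len(q),cv2.minAreaRect(q*1000),q.mean(0),np.median(P[m][:,2]))
    m=(P[...,2]>.09)&(P[...,2]<.105)&(abs(P[...,0]-.52)<.07)&(abs(P[...,1]-.11)<.08)
    q=P[m][:,:2].astype(np.float32);print(n,len(q),cv2.minAreaRect(q*1000),q.mean(0))
    m=(P[...,2]>.04)&(P[...,2]<.055)&(abs(P[...,0]-.57)<.2)&(abs(P[...,1]+.19)<.08)
    q=P[m][:,:2].astype(np.float32);print(n,"stand",len(q),cv2.minAreaRect(q*1000))
# bore centroid by darkness
s=g[276:302,222:246];m=(s<90);ys,xs=np.nonzero(m);u,v=xs.mean()+222,ys.mean()+276
print("bore px",u,v,len(xs),w("top",u,v,.1))
x=g[:,:]
m=((g<60)).astype(np.uint8);s=m[270:306,402:466];k,l,st_,ce=cv2.connectedComponentsWithStats(s);i=1+np.argmax(st_[1:,4])
ys,xs=np.nonzero(l==i);r=cv2.minAreaRect(np.stack([xs+402,ys+270],1).astype(np.float32));print("bar",r,w("top",*r[0],.158))
bp=cv2.boxPoints(r);print([w("top",*p,.158).round(4)[:2] for p in bp])
for p in[(216.2,272.4),(273.6,273),(273.2,304.3),(215.6,304.3)]:print(w("top",*p,.1))
print(viewer.camera_params("wrist"))
```

```text
top 760 ((506.7434387207031, -197.59603881835938), (96.08808135986328, 21.027156829833984), 71.32823181152344) [ 0.5068711  -0.19637236] 0.15585312676537832
top 3294 ((520.0350341796875, 112.7325668334961), (139.75775146484375, 103.22437286376953), 0.24228808283805847) [0.5209341 0.1109392]
top stand 2143 ((572.7246704101562, -193.07420349121094), (195.95291137695312, 51.3145866394043), 4.010802268981934)
side 693 ((505.6875915527344, -199.09786987304688), (97.67798614501953, 21.2696533203125), 71.48177337646484) [ 0.5031973  -0.20847858] 0.15596210120310983
side 1571 ((520.1427001953125, 112.16552734375), (107.28520202636719, 139.45909118652344), 89.79784393310547) [0.52055997 0.1040256 ]
side stand 2676 ((571.9959716796875, -194.5726776123047), (197.27642822265625, 52.594947814941406), 3.6278438568115234)
bore px 233.73880597014926 288.26119402985074 134 [0.51412428 0.13048396 0.1       ]
bar ((430.74517822265625, 285.9222106933594), (35.36848831176758, 57.388023376464844), 86.42366790771484) [ 0.51207634 -0.19452836  0.158     ]
[array([ 0.5383, -0.1477]), array([ 0.5424, -0.2397]), array([ 0.486, -0.241]), array([ 0.4819, -0.1495])]
[0.54166602 0.16035242 0.1       ]
[0.53880646 0.06215418 0.1       ]
[0.48576792 0.06348484 0.1       ]
[0.48752526 0.16157586 0.1       ]
{'fx': 392.20471362507527, 'fy': 392.20471362507527, 'cx': 316.7164598420009, 'cy': 240.8234757149207, 'hand_eye': array([[-2.09195867e-04, -9.61358909e-01, -2.75298029e-01,
         6.98311628e-02],
       [ 9.99999842e-01, -3.44599373e-04,  4.43475181e-04,
         3.60544889e-04],
       [-5.21206344e-04, -2.75297893e-01,  9.61358829e-01,
        -6.86956730e-02],
       [ 0.00000000e+00,  0.00000000e+00,  0.00000000e+00,
         1.00000000e+00]])}
```

Request:
jog_arm(
  increments=[
    [[0.94, -0.74, 0, 0, 0, 0, 0.2], [0.94, -0.74, 0, 0, 0, 0, 0.2], [0.94, -0.74, 0, 0, 0, 0, 0.2], [0.94, -0.74, 0, 0, 0, 0, 0.2], [0.94, -0.74, 0, 0, 0, 0, 0.2]],
  ],
  force=40,
)

```text
time: 0.52
tool_pos: [0.3061, -0.4928, 0.3031]
tcp_rot: [-3.103, -0.482, 0.0]
wrist_force: [0.1, -0.5, 0.1]
width: 0.601
grip_force: 0.0
```

Request:
jog_arm(
  increments=[
    [[0.94, -0.74, 0, 0, 0, 0, 0.2], [0.94, -0.74, 0, 0, 0, 0, 0.2], [0.94, -0.74, 0, 0, 0, 0, 0.2], [0.94, -0.74, 0, 0, 0, 0, 0.2], [0.94, -0.74, 0, 0, 0, 0, 0.2]],
  ],
)

```text
time: 0.93
tool_pos: [0.4067, -0.3441, 0.3034]
tcp_rot: [-3.104, -0.483, 0.001]
wrist_force: [0.6, -0.5, -0.1]
width: 0.605
grip_force: 0.0
```

Request:
jog_arm(
  increments=[
    [[0.94, -0.74, 0, 0, 0, 0, 0.2], [0.94, -0.74, 0, 0, 0, 0, 0.2], [0.94, -0.74, 0, 0, 0, 0, 0.2], [0.94, -0.74, 0, 0, 0, 0, 0.2], [0.94, -0.74, 0, 0, 0, 0, 0.2]],
  ],
)

```text
time: 1.35
tool_pos: [0.5073, -0.1955, 0.3035]
tcp_rot: [-3.104, -0.483, 0.001]
wrist_force: [-0.1, -0.4, 0.3]
width: 0.599
grip_force: 0.0
```

Request:
jog_arm(
  increments=[
    [[0, 0, 0, 0, 0, -1, 0.2], [0, 0, 0, 0, 0, -1, 0.2], [0, 0, 0, 0, 0, -1, 0.2], [0, 0, 0, 0, 0, -1, 0.2], [0, 0, 0, 0, 0, -1, 0.2]],
  ],
)

```text
time: 1.77
tool_pos: [0.5067, -0.1968, 0.3033]
tcp_rot: [-2.869, -1.278, 0.001]
wrist_force: [-0.2, 0.5, 0.4]
width: 0.602
grip_force: 0.0
```

Request:
jog_arm(
  increments=[
    [[0, 0, 0, 0, 0, -1, 0.2], [0, 0, 0, 0, 0, -1, 0.2], [0, 0, 0, 0, 0, -1, 0.2], [0, 0, 0, 0, 0, -1, 0.2], [0, 0, 0, 0, 0, 0, 0.2]],
  ],
)

```text
time: 2.18
tool_pos: [0.5066, -0.1971, 0.3033]
tcp_rot: [-2.543, -1.843, 0.001]
wrist_force: [-0.7, 0.1, -0.3]
width: 0.602
grip_force: 0.0
```

```bash
cat >> h.py <<'E'
def wrist(name):
    s=read_state();a,d=viewer.read_camera("wrist");cv2.imwrite(f"pics/{name}.png",a)
    c=viewer.camera_params("wrist");H=np.array(c["hand_eye"]);r=R.from_rotvec(s["tcp_rot"]).as_matrix()
    v,u=np.mgrid[:480,:640];P=np.stack([(u-c["cx"])/c["fx"]*d,(v-c["cy"])/c["fy"]*d,d],-1)@H[:3,:3].T+H[:3,3]
    P=P@r.T+np.array(s["tool_pos"]);P[d==0]=np.nan;return a,P
E
python3 - <<'E'
from h import *
st();a,P=wrist("w1")
m=(P[...,2]>.14)&(P[...,2]<.18)&(abs(P[...,0]-.507)<.07)&(abs(P[...,1]+.196)<.07)
q=P[m][:,:2].astype(np.float32);print(len(q),cv2.minAreaRect(q*1000),np.percentile(P[m][:,2],[5,50,95]))
E
```

```text
t 2.1833 p [ 0.5066 -0.1971  0.3033] 
 [[ 0.312  0.95  -0.001]
 [ 0.95  -0.312  0.   ]
 [ 0.    -0.001 -1.   ]] 
F [-0.69  0.14 -0.34] M [ 0.001 -0.061 -0.059] w 0.6016887586159696 g 0.0 q [-0.417  0.016  1.886  0.     1.241 -0.1  ]
5400 ((508.12396240234375, -198.4404754638672), (95.4197769165039, 21.207637786865234), 71.41358947753906) [0.15255311 0.15627514 0.15767289]
```

View pics/w1.png

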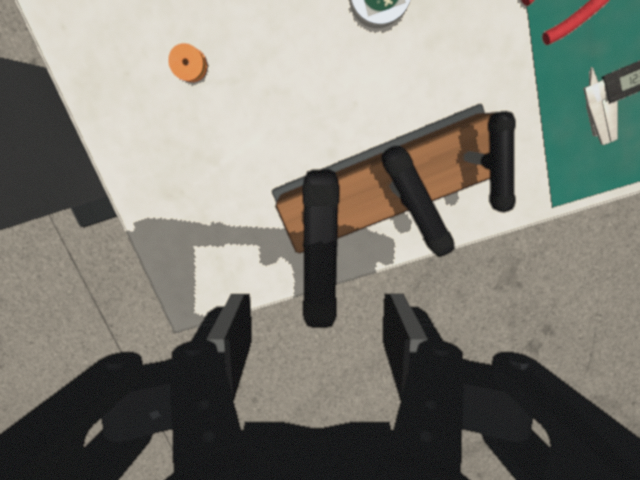

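The wrist view confirms it: the bar at (320,250) is centred between the open fingers and aligned with them. Descending.

Request:
jog_arm(
  increments=[
    [[-0.03, 0.04, 0.9, 0, 0, 0, 0.2], [0, 0, 0.9, 0, 0, 0, 0.2], [0, 0, 0.9, 0, 0, 0, 0.2], [0, 0, 0.5, 0, 0, 0, 0.2], [0, 0, 0.28, 0, 0, 0, 0.2]],
  ],
)

```text
time: 2.65
tool_pos: [0.506, -0.1977, 0.1963]
tcp_rot: [-2.546, -1.834, 0.004]
wrist_force: [-0.8, -0.2, -0.3]
width: 0.602
grip_force: 0.0
```

Request:
jog_arm(
  increments=[
    [[0, 0, 0, 0, 0, 0, -1], [0, 0, 0, 0, 0, 0, -1], [0, 0, 0, 0, 0, 0, -1], [0, 0, 0, 0, 0, 0, -1], [0, 0, 0, 0, 0, 0, -1]],
  ],
  force=60,
)

```text
time: 3.07
tool_pos: [0.5085, -0.1988, 0.2007]
tcp_rot: [2.545, 1.838, 0.002]
wrist_force: [0.3, 1.1, -0.4]
width: 0.224
grip_force: 61.7
```

Request:
jog_arm(
  increments=[
    [[0, 0, 0, 0, 0, 0, -1], [0, 0, 0, 0, 0, 0, -1], [0, 0, 0, 0, 0, 0, -1], [0, 0, 0, 0, 0, 0, -1], [0, 0, 0, 0, 0, 0, -1]],
  ],
)

```text
time: 3.48
tool_pos: [0.5085, -0.1988, 0.2007]
tcp_rot: [2.545, 1.839, 0.002]
wrist_force: [-0.1, 0.7, 5.9]
width: 0.226
grip_force: 62.5
```

```bash
python3 -c "
from h import *
st()"
```

```text
t 3.4833 p [ 0.5085 -0.1988  0.2007] 
 [[ 0.314  0.949  0.002]
 [ 0.949 -0.314 -0.001]
 [-0.     0.002 -1.   ]] 
F [-0.07  0.72  5.88] M [0.058 0.064 0.066] w 0.22591330465557316 g 62.49757468700409 q [-0.418  0.109  1.987  0.     1.044 -0.099]
```

Request:
jog_arm(
  increments=[
    [[0, 0, -0.5, 0, 0, 0, -1], [0, 0, -1, 0, 0, 0, -1], [0, 0, -1, 0, 0, 0, -1], [0, 0, -1, 0, 0, 0, -1], [0, 0, -1, 0, 0, 0, -1]],
  ],
)

```text
time: 3.9
tool_pos: [0.5067, -0.198, 0.3337]
tcp_rot: [-2.544, -1.838, 0.003]
wrist_force: [0.4, -1.0, -3.8]
width: 0.224
grip_force: 69.2
```

Request:
jog_arm(
  increments=[
    [[0.5, -0.2, 0, 0, 0, 0, -1], [0.8, -0.3, 0, 0, 0, 0, -1], [0.9, -0.35, 0, 0, 0, 0, -1], [0.9, -0.35, 0, 0, 0, 0, -1], [0.9, -0.35, 0, 0, 0, 0, -1]],
  ],
)

```text
time: 4.32
tool_pos: [0.5001, -0.0688, 0.3327]
tcp_rot: [-2.545, -1.837, 0.003]
wrist_force: [1.5, -0.5, -3.7]
width: 0.221
grip_force: 69.2
```

Request:
jog_arm(
  increments=[
    [[0.9, -0.35, 0, 0, 0, 0, -1], [0.9, -0.35, 0, 0, 0, 0, -1], [0.8, -0.3, 0, 0, 0, 0, -1], [0.6, -0.2, 0, 0, 0, 0, -1], [0.2, -0.1, 0, 0, 0, 0, -1]],
  ],
)

```text
time: 4.73
tool_pos: [0.4952, 0.0416, 0.3327]
tcp_rot: [-2.542, -1.841, 0.003]
wrist_force: [-0.6, 0.2, -4.0]
width: 0.224
grip_force: 69.0
```

Run:
```python
from h import *
st();a,P=wrist("w2");np.save("w2.npy",P)
m=(P[...,2]>.09)&(P[...,2]<.105)&(abs(P[...,0]-.52)<.07)&(abs(P[...,1]-.11)<.08)
q=P[m][:,:2].astype(np.float32);print(len(q),cv2.minAreaRect(q*1000),np.percentile(P[m][:,2],[5,50,95]))
```

```text
t 4.7333 p [0.4952 0.0416 0.3327] 
 [[ 0.312  0.95  -0.003]
 [ 0.95  -0.312  0.001]
 [ 0.    -0.003 -1.   ]] 
F [-0.58  0.16 -4.01] M [ 0.018 -0.047 -0.005] w 0.22358596329515446 g 68.98276627063751 q [ 0.033 -0.093  1.937  0.002  1.301  0.35 ]
18355 ((520.0087890625, 111.39798736572266), (139.96632385253906, 103.81720733642578), 0.04927932098507881) [0.09059416 0.09819998 0.10199685]
```

View pics/w2.png

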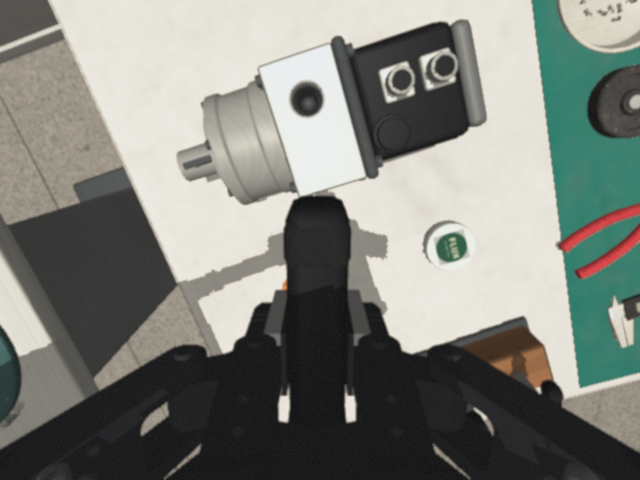

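Run:
```python
from h import *
a=cv2.imread("pics/w2.png");P=np.load("w2.npy");g=cv2.cvtColor(a,6)
s=(g[75:122,284:331]<120).astype(np.uint8);cs,_=cv2.findContours(s,0,1);c=max(cs,key=cv2.contourArea);e=cv2.fitEllipse(c)
print(e[0][0]+284,e[0][1]+75,e)
s_=read_state();C=viewer.camera_params("wrist");H=np.array(C["hand_eye"]);r=R.from_rotvec(s_["tcp_rot"]).as_matrix();p=np.array(s_["tool_pos"])
def ray(u,v,z):
    o=r@H[:3,3]+p;d=r@H[:3,:3]@[(u-C["cx"])/C["fx"],(v-C["cy"])/C["fy"],1];return o+d*(z-o[2])/d[2]
b=ray(e[0][0]+284,e[0][1]+75,.1);print("bore",b,ray(307,98,.1))
cc=c[:,0]+[284,75];q=np.array([ray(u,v,.1)[:2] for u,v in cc]);print(cv2.minEnclosingCircle((q*1000).astype(np.float32)))
print("rows to bore, tool units",(r.T@(b-p))[:2]/.03)
# bar top in view
m=(P[...,2]>.27)&(P[...,2]<.31)&(np.hypot(P[...,0]-p[0],P[...,1]-p[1])<.06)
X=(P[m]-p)@r;print(len(X),X.min(0),X.max(0),np.median(X,0))
```

```text
306.40123558044434 99.00588035583496 ((22.401235580444336, 24.00588035583496), (30.695758819580078, 32.64474105834961), 175.47232055664062)
bore [0.51561948 0.12942574 0.1       ] [0.51625032 0.12994127 0.1       ]
((515.5791015625, 129.3394012451172), 11.434137344360352)
rows to bore, tool units [ 2.99879668 -0.23838635]
21066 [-0.03127026 -0.04298724  0.02270445] [0.04809914 0.04333352 0.06286761] [0.01108944 0.00021016 0.04473394]
```

Bore ellipse at (306.4,99.0) → world (0.5156,0.1294), agreeing with the top camera to about 1.5 mm. Moving over it, turned 36° back first.

Request:
jog_arm(
  increments=[
    [[0.5, -0.04, 0, 0, 0, 0, -1], [0.8, -0.08, 0, 0, 0, 0, -1], [0.8, -0.08, 0, 0, 0, 0, -1], [0.6, -0.06, 0, 0, 0, 0, -1], [0.29, -0.02, 0, 0, 0, 0, -1]],
  ],
)

```text
time: 5.2
tool_pos: [0.5166, 0.1277, 0.3334]
tcp_rot: [-2.545, -1.84, 0.002]
wrist_force: [-0.5, -0.5, -3.8]
width: 0.219
grip_force: 69.0
```

Request:
jog_arm(
  increments=[
    [[0, 0, 0, 0, 0, -1, -1], [0, 0, 0, 0, 0, -1, -1], [0, 0, 0, 0, 0, -1, -1], [0, 0, 0, 0, 0, -1, -1], [0, 0, 0, 0, 0, -1, -1]],
  ],
)

```text
time: 5.62
tool_pos: [0.5163, 0.1256, 0.3336]
tcp_rot: [-1.978, -2.44, 0.003]
wrist_force: [-0.2, 0.2, -4.1]
width: 0.219
grip_force: 69.0
```

Request:
jog_arm(
  increments=[
    [[0, 0, 0, 0, 0, -1, -1], [0, 0, 0.2, 0, 0, 0, -1], [0, 0, 0.2, 0, 0, 0, -1], [0, 0, 0, 0, 0, 0, -1], [0, 0, 0, 0, 0, 0, -1]],
  ],
)

```text
time: 6.03
tool_pos: [0.5159, 0.1264, 0.3211]
tcp_rot: [-1.855, -2.533, 0.003]
wrist_force: [0.1, -0.1, -3.5]
width: 0.222
grip_force: 68.9
```

Run:
```python
from h import *
s=st();r=R.from_rotvec(s["tcp_rot"]).as_matrix();print((r.T@(np.array([.5153,.1295,s["tool_pos"][2]])-s["tool_pos"]))/.03)
a,d=viewer.read_camera("side");cv2.imwrite("pics/s1.png",cv2.resize(a[130:290,160:360],None,fx=4,fy=3.75,interpolation=2))
```

```text
t 6.0333 p [0.5159 0.1264 0.3211] 
 [[-0.302  0.953 -0.003]
 [ 0.953  0.302 -0.001]
 [ 0.    -0.003 -1.   ]] 
F [ 0.1  -0.1  -3.46] M [-0.013 -0.008 -0.002] w 0.22187010779217956 g 68.87514173984528 q [ 0.193 -0.019  1.887 -0.     1.276 -0.113]
[ 1.05686267e-01  1.14771103e-02 -2.29600832e-05]
```

View pics/s1.png

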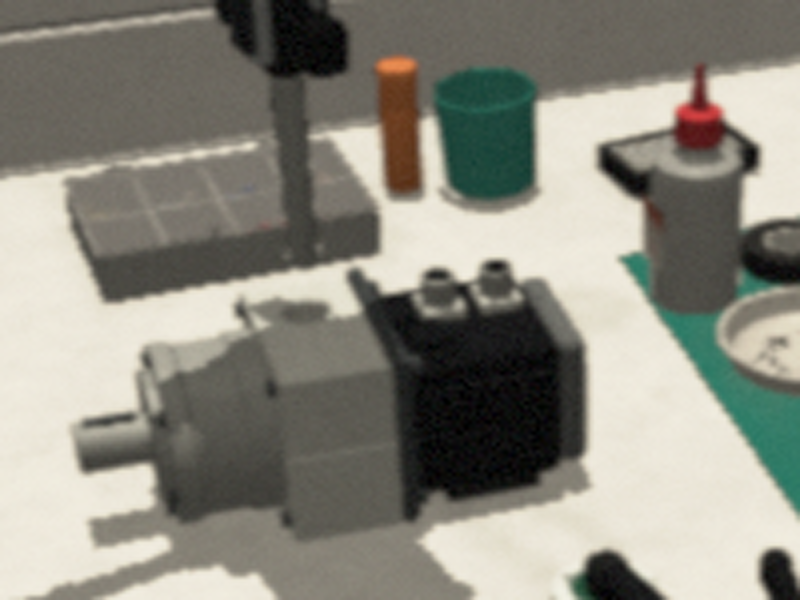

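The key hangs straight with its tip (303,258) directly above the bore (303,310). Trimming 3 mm and descending.

Request:
jog_arm(
  increments=[
    [[0.1, 0.01, 0.3, 0, 0, 0, -1], [0, 0, 0.4, 0, 0, 0, -1], [0, 0, 0.4, 0, 0, 0, -1], [0, 0, 0.1, 0, 0, 0, -1], [0, 0, 0, 0, 0, 0, -1]],
  ],
)

```text
time: 6.5
tool_pos: [0.5145, 0.1297, 0.2837]
tcp_rot: [-1.851, -2.534, 0.006]
wrist_force: [-0.7, -0.0, -4.1]
width: 0.222
grip_force: 68.9
```

Request:
jog_arm(
  increments=[
    [[0, 0, 0.1, 0, 0, 0, -1], [0, 0, 0.1, 0, 0, 0, -1], [0, 0, 0.1, 0, 0, 0, -1], [0, 0, 0, 0, 0, 0, -1], [0, 0, 0, 0, 0, 0, -1]],
  ],
)

```text
time: 6.92
tool_pos: [0.5159, 0.1298, 0.2775]
tcp_rot: [-1.853, -2.536, 0.0]
wrist_force: [0.9, 0.1, -3.7]
width: 0.223
grip_force: 68.9
```

```bash
python3 -c "
from h import *
st()"
```

```text
t 6.9167 p [0.5159 0.1298 0.2775] 
 [[-0.304  0.953 -0.   ]
 [ 0.953  0.304 -0.   ]
 [ 0.    -0.    -1.   ]] 
F [ 0.88  0.12 -3.66] M [0.013 0.006 0.012] w 0.2226525554689745 g 68.92475545406342 q [ 0.2    0.012  1.939  0.     1.191 -0.109]
```

Request:
jog_arm(
  increments=[
    [[0, 0, 0.15, 0, 0, 0, -1], [0, 0, 0.15, 0, 0, 0, -1], [0, 0, 0.1, 0, 0, 0, -1], [0, 0, 0, 0, 0, 0, -1], [0, 0, 0, 0, 0, 0, -1]],
  ],
)

```text
time: 7.33
tool_pos: [0.5156, 0.1298, 0.265]
tcp_rot: [-1.853, -2.536, 0.001]
wrist_force: [1.3, -0.3, -3.3]
width: 0.225
grip_force: 68.9
```

Request:
jog_arm(
  increments=[
    [[0, 0, 0.04, 0, 0, 0, -1], [0, 0, 0.04, 0, 0, 0, -1], [0, 0, 0.04, 0, 0, 0, -1], [0, 0, 0, 0, 0, 0, -1], [0, 0, 0, 0, 0, 0, -1]],
  ],
)

```text
time: 7.75
tool_pos: [0.5157, 0.1298, 0.2617]
tcp_rot: [-1.853, -2.536, 0.001]
wrist_force: [-0.2, -0.5, -4.6]
width: 0.226
grip_force: 68.9
```

```bash
python3 -c "
from h import *
st()"
```

```text
t 7.75 p [0.5157 0.1298 0.2617] 
 [[-0.304  0.953 -0.001]
 [ 0.953  0.304 -0.   ]
 [ 0.    -0.001 -1.   ]] 
F [-0.2  -0.47 -4.61] M [-0.095  0.178 -0.053] w 0.2258314711356032 g 68.90463262796402 q [ 0.2    0.025  1.956 -0.     1.162 -0.109]
```

Request:
jog_arm(
  increments=[
    [[0, 0, 0.04, 0, 0, 0, -1], [0, 0, 0.04, 0, 0, 0, -1], [0, 0, 0.04, 0, 0, 0, -1], [0, 0, 0, 0, 0, 0, -1], [0, 0, 0, 0, 0, 0, -1]],
  ],
)

```text
time: 8.17
tool_pos: [0.5157, 0.1298, 0.2579]
tcp_rot: [-1.853, -2.536, 0.001]
wrist_force: [-2.5, 0.6, -4.5]
width: 0.222
grip_force: 68.7
```

Request:
jog_arm(
  increments=[
    [[0, 0, 0.04, 0, 0, 0, -1], [0, 0, 0.03, 0, 0, 0, -1], [0, 0, 0, 0, 0, 0, -1], [0, 0, 0, 0, 0, 0, -1], [0, 0, 0, 0, 0, 0, -1]],
  ],
)

```text
time: 8.58
tool_pos: [0.5159, 0.1299, 0.2565]
tcp_rot: [-1.853, -2.537, 0.0]
wrist_force: [-2.4, -1.4, -0.6]
width: 0.223
grip_force: 69.3
```

```bash
python3 -c "
from h import *
st()"
```

```text
t 8.5833 p [0.5159 0.1299 0.2565] 
 [[-0.304  0.953 -0.   ]
 [ 0.953  0.304  0.   ]
 [ 0.    -0.    -1.   ]] 
F [-2.37 -1.35 -0.65] M [-0.216  0.738  0.012] w 0.22285570908270885 g 69.26981717348099 q [ 0.2    0.029  1.961  0.     1.151 -0.109]
```

Request:
jog_arm(
  increments=[
    [[0, -0.02, 0.02, 0, 0, 0, -1], [0, 0, 0, 0, 0, 0.5, -1], [0, 0, 0, 0, 0, 0.5, -1], [0, 0, 0, 0, 0, 0, -1], [0, 0, 0, 0, 0, 0, -1]],
  ],
)

```text
time: 9.0
tool_pos: [0.5157, 0.1299, 0.2563]
tcp_rot: [1.982, 2.437, 0.002]
wrist_force: [-3.3, -0.3, 3.2]
width: 0.224
grip_force: 69.7
```

```bash
python3 -c "
from h import *
st()"
```

```text
t 9.0 p [0.5157 0.1299 0.2563] 
 [[-0.204  0.979  0.001]
 [ 0.979  0.204  0.001]
 [ 0.     0.001 -1.   ]] 
F [-3.32 -0.3   3.23] M [0.005 0.698 0.009] w 0.22352560590790005 g 69.65120404958725 q [ 0.2    0.028  1.963  0.     1.149 -0.006]
```

Request:
jog_arm(
  increments=[
    [[0, -0.03, 0, 0, 0, 0.4, -1], [0, 0, 0, 0, 0, 0.4, -1], [0, 0, 0, 0, 0, 0.4, -1], [0, 0, 0, 0, 0, 0, -1], [0, 0, 0, 0, 0, 0, -1]],
  ],
)

```text
time: 9.42
tool_pos: [0.5146, 0.1296, 0.2551]
tcp_rot: [2.13, 2.309, 0.001]
wrist_force: [-0.2, 0.8, -3.6]
width: 0.221
grip_force: 69.0
```

Request:
jog_arm(
  increments=[
    [[0, 0, 0, 0, 0, 0.4, -1], [0, 0, 0, 0, 0, 0.4, -1], [0, 0, 0, 0, 0, 0.4, -1], [0, 0, 0, 0, 0, 0, -1], [0, 0, 0, 0, 0, 0, -1]],
  ],
)

```text
time: 9.83
tool_pos: [0.5145, 0.1297, 0.2551]
tcp_rot: [-2.271, -2.171, -0.0]
wrist_force: [-0.0, 1.8, -5.5]
width: 0.22
grip_force: 68.8
```

```bash
python3 -c "
from h import *
st()"
```

```text
t 9.8333 p [0.5145 0.1297 0.2551] 
 [[ 0.045  0.999 -0.   ]
 [ 0.999 -0.045  0.   ]
 [ 0.    -0.    -1.   ]] 
F [-0.    1.75 -5.5 ] M [0.457 0.035 0.028] w 0.22038762967133516 g 68.75211328268051 q [2.000e-01 2.800e-02 1.966e+00 1.000e-03 1.148e+00 2.450e-01]
```

It dropped in (z −1.2 mm, contact force gone, lateral force nil). Seating it before turning further.

Request:
jog_arm(
  increments=[
    [[0, 0, 0.06, 0, 0, 0, -1], [0, 0, 0.06, 0, 0, 0, -1], [0, 0, 0.06, 0, 0, 0, -1], [0, 0, 0, 0, 0, 0, -1], [0, 0, 0, 0, 0, 0, -1]],
  ],
)

```text
time: 10.25
tool_pos: [0.5147, 0.1297, 0.2508]
tcp_rot: [2.273, 2.168, 0.001]
wrist_force: [-2.8, 2.4, 2.2]
width: 0.225
grip_force: 69.8
```

```bash
python3 -c "
from h import *
st()"
```

```text
t 10.25 p [0.5147 0.1297 0.2508] 
 [[ 0.047  0.999  0.001]
 [ 0.999 -0.047  0.   ]
 [ 0.     0.001 -1.   ]] 
F [-2.76  2.43  2.22] M [0.545 0.54  0.063] w 0.22466328094884103 g 69.8042830824852 q [0.2   0.031 1.97  0.    1.139 0.247]
```

Request:
jog_arm(
  increments=[
    [[0, -0.01, 0, 0, 0, -0.3, -1], [0, 0, 0.03, 0, 0, -0.1, -1], [0, 0, 0.04, 0, 0, 0, -1], [0, 0, 0, 0, 0, 0, -1], [0, 0, 0, 0, 0, 0, -1]],
  ],
)

```text
time: 10.67
tool_pos: [0.5143, 0.1296, 0.2475]
tcp_rot: [2.228, 2.215, 0.0]
wrist_force: [0.9, 2.1, -5.2]
width: 0.228
grip_force: 68.8
```

```bash
python3 -c "
from h import *
st()"
```

```text
t 10.6667 p [0.5143 0.1296 0.2475] 
 [[ 0.006  1.     0.   ]
 [ 1.    -0.006  0.   ]
 [ 0.     0.    -1.   ]] 
F [ 0.95  2.12 -5.17] M [ 0.668 -0.239  0.008] w 0.22826898565238746 g 68.84180545806885 q [0.2   0.034 1.974 0.    1.134 0.206]
```

Request:
jog_arm(
  increments=[
    [[0.02, 0, 0, 0, 0, 0.7, -1], [0, 0, 0, 0, 0, 0.8, -1], [0, 0, 0, 0, 0, 0.8, -1], [0, 0, 0, 0, 0, 0.7, -1], [0, 0, 0, 0, 0, 0, -1]],
  ],
)

```text
time: 11.08
tool_pos: [0.5143, 0.1301, 0.2475]
tcp_rot: [2.548, 1.837, -0.0]
wrist_force: [1.1, 2.7, -5.9]
width: 0.22
grip_force: 68.8
```

Request:
jog_arm(
  increments=[
    [[0, 0, 0, 0, 0, 0.4, -1], [0, 0, 0, 0, 0, 0.4, -1], [0, 0, 0, 0, 0, 0.4, -1], [0, 0, 0, 0, 0, 0, -1], [0, 0, 0, 0, 0, 0, -1]],
  ],
)

```text
time: 11.5
tool_pos: [0.5142, 0.1301, 0.2476]
tcp_rot: [2.655, 1.679, -0.0]
wrist_force: [2.4, 2.9, -7.9]
width: 0.221
grip_force: 68.5
```

```bash
python3 -c "
from h import *
st()"
```

```text
t 11.5 p [0.5142 0.1301 0.2476] 
 [[ 0.429  0.904 -0.   ]
 [ 0.904 -0.429 -0.   ]
 [-0.    -0.    -1.   ]] 
F [ 2.41  2.92 -7.91] M [ 0.66  -0.518  0.006] w 0.22122352691659194 g 68.53808015584946 q [ 0.201  0.034  1.974 -0.     1.134  0.644]
```

Request:
jog_arm(
  increments=[
    [[0.01, 0.02, 0, 0, 0, 0.4, -1], [0, 0, 0, 0, 0, 0.4, -1], [0, 0, 0, 0, 0, 0.3, -1], [0, 0, 0, 0, 0, 0, -1], [0, 0, 0, 0, 0, 0, -1]],
  ],
)

```text
time: 11.92
tool_pos: [0.5145, 0.1301, 0.2476]
tcp_rot: [-2.747, -1.523, 0.001]
wrist_force: [1.0, 2.7, -7.1]
width: 0.225
grip_force: 68.5
```

```bash
python3 -c "
from h import *
st()"
```

```text
t 11.9167 p [0.5145 0.1301 0.2476] 
 [[ 0.53   0.848 -0.001]
 [ 0.848 -0.53  -0.   ]
 [-0.001 -0.001 -1.   ]] 
F [ 1.05  2.7  -7.13] M [ 0.718 -0.294 -0.022] w 0.22524957402378168 g 68.4830304980278 q [0.201 0.035 1.973 0.    1.135 0.759]
```

Request:
jog_arm(
  increments=[
    [[0, 0, 0, 0, 0, 0.4, -1], [0, 0, 0, 0, 0, 0.4, -1], [0, 0, 0, 0, 0, 0.2, -1], [0, 0, 0, 0, 0, 0, -1], [0, 0, 0, 0, 0, 0, -1]],
  ],
)

```text
time: 12.33
tool_pos: [0.5146, 0.1301, 0.2477]
tcp_rot: [-2.824, -1.377, 0.001]
wrist_force: [1.4, 3.4, -9.8]
width: 0.222
grip_force: 68.2
```

```bash
python3 -c "
from h import *
st()"
```

```text
t 12.3333 p [0.5146 0.1301 0.2477] 
 [[ 0.616  0.788 -0.001]
 [ 0.788 -0.616 -0.   ]
 [-0.001 -0.    -1.   ]] 
F [ 1.43  3.35 -9.81] M [ 0.647 -0.367  0.013] w 0.2216594469576154 g 68.15424174070358 q [ 0.201  0.035  1.972 -0.     1.135  0.864]
```

Request:
jog_arm(
  increments=[
    [[0.02, -0.01, 0.03, 0, 0, 0.4, -1], [0, 0, 0, 0, 0, 0.4, -1], [0, 0, 0, 0, 0, 0.2, -1], [0, 0, 0, 0, 0, 0, -1], [0, 0, 0, 0, 0, 0, -1]],
  ],
)

```text
time: 12.75
tool_pos: [0.515, 0.1306, 0.2476]
tcp_rot: [2.892, 1.227, -0.0]
wrist_force: [-0.5, 0.5, -3.8]
width: 0.222
grip_force: 68.7
```

```bash
python3 -c "
from h import *
st()"
```

```text
t 12.75 p [0.515  0.1306 0.2476] 
 [[ 0.695  0.719 -0.   ]
 [ 0.719 -0.695 -0.   ]
 [-0.     0.    -1.   ]] 
F [-0.45  0.46 -3.78] M [ 0.269  0.133 -0.013] w 0.2216766672334504 g 68.74930679798126 q [ 0.202  0.036  1.972 -0.     1.134  0.97 ]
```

Request:
jog_arm(
  increments=[
    [[0, 0, 0, 0, 0, 0.3, -1], [0, 0, 0, 0, 0, 0.3, -1], [0, 0, 0, 0, 0, 0.2, -1], [0, 0, 0, 0, 0, 0, -1], [0, 0, 0, 0, 0, 0, -1]],
  ],
)

```text
time: 13.17
tool_pos: [0.5151, 0.1307, 0.2475]
tcp_rot: [2.941, 1.105, 0.0]
wrist_force: [-0.5, 0.4, -2.0]
width: 0.218
grip_force: 69.0
```

```bash
python3 -c "
from h import *
st()"
```

```text
t 13.1667 p [0.5151 0.1307 0.2475] 
 [[ 0.753  0.658  0.   ]
 [ 0.658 -0.753 -0.   ]
 [ 0.     0.    -1.   ]] 
F [-0.53  0.38 -1.99] M [0.181 0.178 0.246] w 0.21821877951826563 g 68.99191528558731 q [ 0.202  0.036  1.972 -0.     1.134  1.054]
```

Torque jumped from about 0.01 to 0.25 N·m, so it looks like the stop. One small confirming nudge.

Request:
jog_arm(
  increments=[
    [[0, 0, 0, 0, 0, 0.15, -1], [0, 0, 0, 0, 0, 0.1, -1], [0, 0, 0, 0, 0, 0, -1], [0, 0, 0, 0, 0, 0, -1], [0, 0, 0, 0, 0, 0, -1]],
  ],
)

```text
time: 13.58
tool_pos: [0.5152, 0.1308, 0.2475]
tcp_rot: [2.956, 1.064, 0.001]
wrist_force: [-0.0, 0.0, 0.3]
width: 0.222
grip_force: 69.3
```

```bash
python3 -c "
from h import *
st()"
```

```text
t 13.5833 p [0.5152 0.1308 0.2475] 
 [[ 0.77   0.637  0.001]
 [ 0.637 -0.77  -0.   ]
 [ 0.     0.    -1.   ]] 
F [-0.01  0.04  0.3 ] M [0.191 0.202 0.361] w 0.22186663204761484 g 69.30788218975067 q [ 0.202  0.036  1.972 -0.     1.133  1.081]
```

Request:
jog_arm(
  increments=[
    [[0, 0, 0, 0, 0, -0.35, -1], [0, 0, 0, 0, 0, -0.35, -1], [0, 0, -0.02, 0, 0, 0, -1], [0, 0, -0.04, 0, 0, 0, -1], [0, 0, -0.04, 0, 0, 0, -1]],
  ],
)

```text
time: 14.0
tool_pos: [0.5143, 0.1305, 0.2477]
tcp_rot: [-2.915, -1.17, 0.003]
wrist_force: [4.5, 0.9, -21.1]
width: 0.226
grip_force: 66.6
```

```bash
python3 -c "
from h import *
st()"
```

```text
t 14.0 p [0.5143 0.1305 0.2477] 
 [[ 0.723  0.691 -0.002]
 [ 0.691 -0.723 -0.001]
 [-0.002 -0.001 -1.   ]] 
F [  4.45   0.86 -21.11] M [ 0.294 -1.147  0.079] w 0.2256814236545238 g 66.57608762383461 q [ 0.202  0.035  1.972 -0.     1.136  1.009]
```

Request:
jog_arm(
  increments=[
    [[0.01, 0.01, 0, 0, 0, -0.15, -1], [0, 0, 0, 0, 0, -0.1, -1], [0, 0, 0, 0, 0, 0, -1], [0, 0, 0, 0, 0, 0, -1], [0, 0, 0, 0, 0, 0, -1]],
  ],
)

```text
time: 14.42
tool_pos: [0.515, 0.1307, 0.2502]
tcp_rot: [-2.899, -1.209, 0.002]
wrist_force: [0.2, 0.9, -9.9]
width: 0.222
grip_force: 67.9
```

```bash
python3 -c "
from h import *
st()"
```

```text
t 14.4167 p [0.515  0.1307 0.2502] 
 [[ 0.704  0.711 -0.001]
 [ 0.711 -0.704 -0.   ]
 [-0.001 -0.001 -1.   ]] 
F [ 0.18  0.94 -9.92] M [0.08  0.027 0.022] w 0.2219804424704104 g 67.94911086559296 q [0.202 0.034 1.968 0.    1.14  0.982]
```

Request:
jog_arm(
  increments=[
    [[0, 0, -0.05, 0, 0, 0, -1], [0, 0, -0.05, 0, 0, 0, -1], [0, 0, -0.05, 0, 0, 0, -1], [0, 0, -0.05, 0, 0, 0, -1], [0, 0, 0, 0, 0, 0, -1]],
  ],
)

```text
time: 14.83
tool_pos: [0.516, 0.1308, 0.2578]
tcp_rot: [2.899, 1.209, 0.003]
wrist_force: [-1.2, 0.3, -4.3]
width: 0.225
grip_force: 68.7
```

```bash
python3 -c "
from h import *
st()"
```

```text
t 14.8333 p [0.516  0.1308 0.2578] 
 [[ 0.703  0.711  0.002]
 [ 0.711 -0.703  0.   ]
 [ 0.001  0.001 -1.   ]] 
F [-1.19  0.26 -4.33] M [-0.099  0.355 -0.02 ] w 0.22507719496373693 g 68.74438315629959 q [ 0.202  0.028  1.96  -0.     1.152  0.982]
```

Request:
jog_arm(
  increments=[
    [[0, 0, -0.3, 0, 0, 0, -1], [0, 0, -0.6, 0, 0, 0, -1], [0, 0, -0.7, 0, 0, 0, -1], [0, 0, -0.7, 0, 0, 0, -1], [0, 0, -0.4, 0, 0, 0, -1]],
  ],
)

```text
time: 15.25
tool_pos: [0.5169, 0.131, 0.3416]
tcp_rot: [2.898, 1.209, 0.01]
wrist_force: [0.0, -0.1, -3.2]
width: 0.22
grip_force: 69.0
```

Request:
jog_arm(
  increments=[
    [[0, 0, 0, 0, 0, -0.9, -1], [0, 0, 0, 0, 0, -0.9, -1], [0, 0, 0, 0, 0, -0.9, -1], [0, 0, 0, 0, 0, -0.9, -1], [0, 0, 0, 0, 0, -0.8, -1]],
  ],
)

```text
time: 15.67
tool_pos: [0.5157, 0.1308, 0.338]
tcp_rot: [2.542, 1.845, 0.002]
wrist_force: [-0.1, -0.0, -4.2]
width: 0.219
grip_force: 68.8
```

Request:
jog_arm(
  increments=[
    [[-0.4, 0.12, 0, 0, 0, 0, -1], [-0.8, 0.24, 0, 0, 0, 0, -1], [-0.8, 0.24, 0, 0, 0, 0, -1], [-0.8, 0.24, 0, 0, 0, 0, -1], [-0.8, 0.24, 0, 0, 0, 0, -1]],
  ],
)

```text
time: 16.08
tool_pos: [0.5121, 0.0165, 0.3378]
tcp_rot: [2.547, 1.837, 0.001]
wrist_force: [0.4, 0.5, -3.7]
width: 0.222
grip_force: 68.7
```

Request:
jog_arm(
  increments=[
    [[-0.8, 0.24, 0, 0, 0, 0, -1], [-0.8, 0.24, 0, 0, 0, 0, -1], [-0.8, 0.24, 0, 0, 0, 0, -1], [-0.8, 0.24, 0, 0, 0, 0, -1], [-0.8, 0.24, 0, 0, 0, 0, -1]],
  ],
)

```text
time: 16.5
tool_pos: [0.5084, -0.1091, 0.3379]
tcp_rot: [2.547, 1.836, 0.001]
wrist_force: [0.1, 0.5, -3.5]
width: 0.217
grip_force: 68.7
```

Request:
jog_arm(
  increments=[
    [[-0.8, 0.24, 0, 0, 0, 0, -1], [-0.8, 0.24, 0, 0, 0, 0, -1], [-0.7, 0.24, 0, 0, 0, 0, -1], [-0.3, 0.1, 0, 0, 0, 0, -1], [0, 0, 0, 0, 0, 0, -1]],
  ],
)

```text
time: 16.92
tool_pos: [0.5073, -0.1915, 0.3376]
tcp_rot: [2.549, 1.834, -0.001]
wrist_force: [0.3, 0.1, -4.7]
width: 0.22
grip_force: 68.8
```

Run:
```python
from h import *
s=st();r=R.from_rotvec(s["tcp_rot"]).as_matrix();print((r.T@(np.array([.508,-.1985,.25])-s["tool_pos"]))/.03)
a,P=wrist("w3");p=np.array(s["tool_pos"])
m=(P[...,2]>.24)&(P[...,2]<.32)&(np.hypot(P[...,0]-p[0],P[...,1]-p[1])<.06)
X=(P[m]-p)@r;print(len(X),X.min(0),X.max(0))
a,d=viewer.read_camera("side");cv2.imwrite("pics/s2.png",np.hstack([cv2.resize(a[170:390,220:400],(400,489)),cv2.resize(a[130:290,160:360],(400,489))]))
```

```text
t 16.9167 p [ 0.5073 -0.1915  0.3376] 
 [[ 0.318  0.948  0.001]
 [ 0.948 -0.318 -0.001]
 [-0.001  0.001 -1.   ]] 
F [ 0.33  0.08 -4.69] M [ 0.039  0.004 -0.035] w 0.2201111583059479 g 68.84765982627869 q [-4.060e-01 -8.000e-03  1.847e+00 -1.000e-03  1.302e+00 -8.200e-02]
[-0.21040599  0.09274776  2.92049402]
27590 [-0.03197805 -0.04687116  0.01756905] [0.04791467 0.04586576 0.07163827]
```

View pics/s2.png

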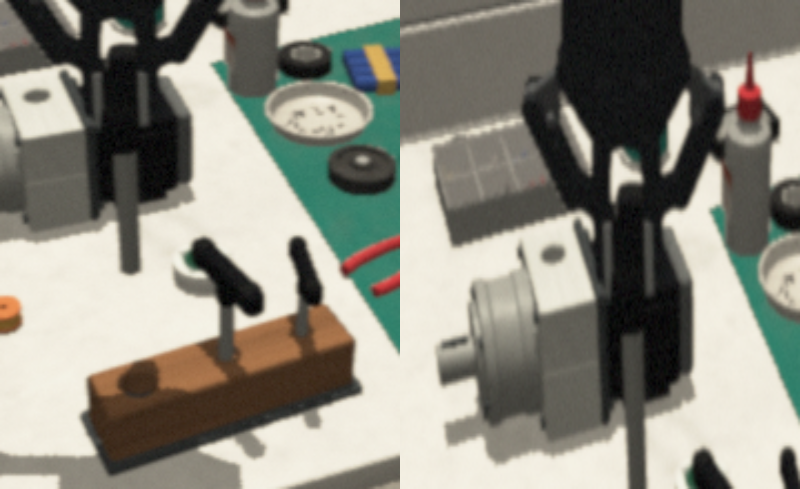

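Key hangs straight and unslipped; hole visible at (138,378) of the left half. Aligning and lowering.

Request:
jog_arm(
  increments=[
    [[-0.21, 0.09, 0.5, 0, 0, 0, -1], [0, 0, 0.9, 0, 0, 0, -1], [0, 0, 0.9, 0, 0, 0, -1], [0, 0, 0.5, 0, 0, 0, -1], [0, 0, 0, 0, 0, 0, -1]],
  ],
)

```text
time: 17.43
tool_pos: [0.5056, -0.1933, 0.2486]
tcp_rot: [-2.539, -1.836, 0.006]
wrist_force: [0.4, 1.6, -4.7]
width: 0.226
grip_force: 68.7
```

Request:
jog_arm(
  increments=[
    [[0, 0, 0.2, 0, 0, 0, -1], [0, 0, 0.15, 0, 0, 0, -1], [0, 0, 0.1, 0, 0, 0, -1], [0, 0, 0, 0, 0, 0, -1], [0, 0, 0, 0, 0, 0, -1]],
  ],
)

```text
time: 17.85
tool_pos: [0.5086, -0.1958, 0.2406]
tcp_rot: [2.546, 1.839, 0.001]
wrist_force: [-0.3, -0.0, -4.5]
width: 0.226
grip_force: 68.7
```

```bash
python3 -c "
from h import *
st()"
```

```text
t 17.85 p [ 0.5086 -0.1958  0.2406] 
 [[ 0.314  0.949  0.001]
 [ 0.949 -0.314 -0.001]
 [-0.     0.001 -1.   ]] 
F [-0.32 -0.02 -4.49] M [ 0.039 -0.014 -0.058] w 0.2262867963012304 g 68.66875380277634 q [-0.413  0.068  1.952  0.     1.12  -0.094]
```

Request:
jog_arm(
  increments=[
    [[-0.09, 0.03, 0, 0, 0, 0, -1], [0, 0, 0, 0, 0, 0, -1], [0, 0, 0.1, 0, 0, 0, -1], [0, 0, 0.1, 0, 0, 0, -1], [0, 0, 0, 0, 0, 0, -1]],
  ],
)

```text
time: 18.27
tool_pos: [0.5077, -0.1985, 0.2329]
tcp_rot: [-2.546, -1.839, 0.001]
wrist_force: [0.2, 0.2, -3.9]
width: 0.223
grip_force: 68.7
```

```bash
python3 -c "
from h import *
st()"
```

```text
t 18.2667 p [ 0.5077 -0.1985  0.2329] 
 [[ 0.314  0.949 -0.001]
 [ 0.949 -0.314  0.001]
 [ 0.    -0.001 -1.   ]] 
F [ 0.19  0.22 -3.92] M [-0.025 -0.005 -0.055] w 0.22332534634154907 g 68.66176128387451 q [-0.418  0.076  1.958  0.     1.109 -0.099]
```

Past the funnel with no contact. Lowering about 30 mm more.

Request:
jog_arm(
  increments=[
    [[0, 0, 0.2, 0, 0, 0, -1], [0, 0, 0.2, 0, 0, 0, -1], [0, 0, 0.2, 0, 0, 0, -1], [0, 0, 0.2, 0, 0, 0, -1], [0, 0, 0.1, 0, 0, 0, -1]],
  ],
)

```text
time: 18.68
tool_pos: [0.5076, -0.1983, 0.2051]
tcp_rot: [-2.545, -1.839, 0.001]
wrist_force: [-0.2, 0.3, -4.6]
width: 0.218
grip_force: 68.7
```

Request:
jog_arm(
  increments=[
    [[0, 0, 0.05, 0, 0, 0, -1], [0, 0, 0.05, 0, 0, 0, -1], [0, 0, 0.03, 0, 0, 0, -1], [0, 0, 0, 0, 0, 0, -1], [0, 0, 0, 0, 0, 0, -1]],
  ],
)

```text
time: 19.1
tool_pos: [0.5083, -0.1986, 0.203]
tcp_rot: [2.546, 1.84, 0.0]
wrist_force: [-0.1, 0.0, -4.0]
width: 0.218
grip_force: 68.7
```

```bash
python3 -c "
from h import *
st()"
```

```text
t 19.1 p [ 0.5083 -0.1986  0.203 ] 
 [[ 0.314  0.949  0.   ]
 [ 0.949 -0.314 -0.   ]
 [-0.     0.    -1.   ]] 
F [-0.1   0.03 -3.99] M [-0.034  0.111  0.024] w 0.21837813042447063 g 68.66711050271988 q [-0.418  0.107  1.985 -0.     1.05  -0.099]
```

Small steps to feel the floor (expected at about 0.2007).

Request:
jog_arm(
  increments=[
    [[0, 0, 0.04, 0, 0, 0, -1], [0, 0, 0.03, 0, 0, 0, -1], [0, 0, 0.02, 0, 0, 0, -1], [0, 0, 0, 0, 0, 0, -1], [0, 0, 0, 0, 0, 0, -1]],
  ],
)

```text
time: 19.52
tool_pos: [0.5085, -0.1988, 0.2012]
tcp_rot: [2.546, 1.839, 0.001]
wrist_force: [-2.1, 0.8, 5.0]
width: 0.223
grip_force: 70.0
```

```bash
python3 -c "
from h import *
st()"
```

```text
t 19.5167 p [ 0.5085 -0.1988  0.2012] 
 [[ 0.314  0.949  0.001]
 [ 0.949 -0.314 -0.   ]
 [-0.     0.001 -1.   ]] 
F [-2.11  0.77  5.03] M [0.226 0.752 0.014] w 0.22349011506909255 g 70.03505766391754 q [-0.418  0.109  1.986 -0.     1.046 -0.099]
```

On the floor (0.2012, +9 N). Opening to about 50 mm only, then straight up.

Request:
jog_arm(
  increments=[
    [[0, 0, 0, 0, 0, 0, -0.3], [0, 0, 0, 0, 0, 0, 0], [0, 0, 0, 0, 0, 0, 0.2], [0, 0, 0, 0, 0, 0, 0.2], [0, 0, 0, 0, 0, 0, 0.2]],
  ],
)

```text
time: 19.93
tool_pos: [0.5083, -0.1986, 0.1999]
tcp_rot: [2.546, 1.84, 0.0]
wrist_force: [0.2, -0.6, 0.4]
width: 0.597
grip_force: 0.0
```

Request:
jog_arm(
  increments=[
    [[0, 0, -0.2, 0, 0, 0, 0.2], [0, 0, -0.4, 0, 0, 0, 0.2], [0, 0, -0.8, 0, 0, 0, 0.2], [0, 0, -1, 0, 0, 0, 0.2], [0, 0, -1, 0, 0, 0, 0.2]],
  ],
)

```text
time: 20.35
tool_pos: [0.5078, -0.1985, 0.3037]
tcp_rot: [-2.546, -1.839, 0.0]
wrist_force: [1.4, 0.3, 0.2]
width: 0.598
grip_force: 0.0
```

Request:
jog_arm(
  increments=[
    [[-0.9, 0, -0.5, 0, 0, 0, 0.2], [-0.9, 0, 0, 0, 0, 0, 0.2], [-0.9, 0, 0, 0, 0, 0, 0.2], [0, 0, 0, 0, 0, 0, 0.2], [0, 0, 0, 0, 0, 0, 0.2]],
  ],
)

```text
time: 20.77
tool_pos: [0.4825, -0.2767, 0.3184]
tcp_rot: [2.548, 1.836, 0.001]
wrist_force: [-0.3, -0.9, -0.4]
width: 0.599
grip_force: 0.0
```

Run:
```python
from h import *
s=st();a,P=wrist("w4")
m=(P[...,2]>.14)&(P[...,2]<.18)&(abs(P[...,0]-.507)<.07)&(abs(P[...,1]+.196)<.07)
q=P[m][:,:2].astype(np.float32);print(len(q),cv2.minAreaRect(q*1000),np.percentile(P[m][:,2],[5,50,95]))
b,d=viewer.read_camera("side");t,d=viewer.read_camera("top")
cv2.imwrite("pics/f.png",np.hstack([cv2.resize(b[130:390,160:400],(400,433)),cv2.resize(t[190:350,210:470],(400,433))]))
```

```text
t 20.7667 p [ 0.4825 -0.2767  0.3184] 
 [[ 0.316  0.949  0.001]
 [ 0.949 -0.316 -0.001]
 [-0.     0.002 -1.   ]] 
F [-0.26 -0.87 -0.37] M [0.01  0.047 0.011] w 0.5988507145220504 g 0.0 q [-0.566  0.03   1.844  0.     1.267 -0.244]
6272 ((508.47833251953125, -199.54278564453125), (95.50660705566406, 20.837560653686523), 71.73326110839844) [0.15314454 0.15631866 0.15780821]
```

View pics/f.png

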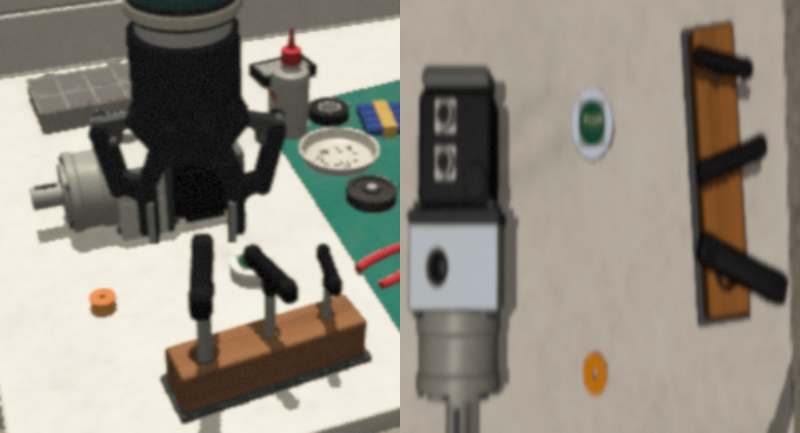

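The key stands upright in its own hole at the original height (top 156.3 mm by the wrist camera both times); tin and bobbin are undisturbed. Handing in.

```bash
python3 -c "
from h import *
print(bot.finish_job())"
```

```text
the job is handed in; nothing more can be done
None
```

The job is handed in: the clamp screw is turned clockwise tight against its stop (about 0.36 N·m felt at the wrist), and the 14 mm key is back upright at the bottom of its own hole; the tin, bobbin and smaller keys are where they were, and the robot finished clear of everything at about 21 s.

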